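Angle a test bar past the post into the infeed bay

TASK

Push the long aluminium test bar into the infeed bay behind the post: it is too long to go straight in, so slide one end in behind the post first with the bar at a slant, then swing the other end in. Only push it along the bench with the fingers, never lift or tip it, and finish with it lying snug along the bay's back fence, both ends inside the bay. Leave everything else on the bench where it stands.

Things in the scene. Friction and masses are not known exactly. Their poses are not given: they have to be found in the camera images.
- bay: fixed bay: aluminium walls 12 mm thick, 30 mm high, yellow on top, round three sides of a grey floor level with the bench. Origin: middle of the open mouth at bench level; x points into the bay (within 0.22 rad of world x), y along the mouth, z up. Inside: 300 mm long in y (end cheeks at y = -150 and +150 mm, starting at x = 0), 75 mm deep (back fence at x = 75 mm)
- post: fixed upright steel post with a yellow top, 24 mm in diameter, 60 mm high; origin: centre of its foot. It stands 15 mm outside the bay mouth line, 85 to 100 mm from the middle on the bay's +y or -y side (it varies; a flat dark disc marks the other place). The gap from it to the farther cheek is shorter than the bar
- bar: aluminium test bar 260 mm long, 30 wide, 25 high, about 0.35 kg, a blue band near one end, an orange band near the other, loose on the bench between robot and bay. Origin: middle of its underside; y along it to the blue end, x across, z up. It slides with friction; pushed sideways near one end it turns about a point some 45 mm beyond its middle
- blue_end (a point): centre of the bar's end face at the blue end, 130 mm from the bar's middle, at half its height; the +y end at the start
- orange_end (a point): centre of the bar's end face at the orange end, 130 mm from the bar's middle, at half its height; the -y end at the start
- weight: brass calibration weight with a knob, 36 mm wide, 54 mm high, standing behind the bay's fence; a bystander. Origin: centre of its underside
- jaw: steel grip jaw block with a stud, about 46 x 45 x 46 mm, standing left of the bay; a bystander. Origin: centre of its underside
- pin_block: blue block 40 x 30 x 22 mm with an upright steel pin, 52 mm high in all, standing right of the bay; a bystander. Origin: centre of its underside
- vial: small closed jar, 40 mm wide, 75 mm high, to the left; a bystander. Origin: centre of its underside
- screwdriver: screwdriver with a blue handle lying at the left side of the bench; a bystander. Origin: the tool's own reference, on the bench
- wrench: steel wrench lying at the right side of the bench; a bystander. Origin: the tool's own reference, on the bench
- cup: white cup, 70 mm wide, 80 mm high, to the right; a bystander. Origin: centre of its underside

How it is judged (in metres and radians):
On the way:
1. one end of the bar is inside the bay (at least 20 mm past the mouth) while the other end is still outside (((x of blue_end in the frame of bay above 0.02 m and y of blue_end in the frame of bay between -0.15 and 0.15 m and x of orange_end in the frame of bay below 0 m) or (x of orange_end in the frame of bay above 0.02 m and y of orange_end in the frame of bay between -0.15 and 0.15 m and x of blue_end in the frame of bay below 0 m))), for 0.1 s.
At the end, for the whole second after the job is handed in: the bar lies flat and at rest on the bay floor, both ends between the cheeks and its far side within 10 mm of the back fence at both ends (x of blue_end in the frame of bay between 0.05 and 0.07 m and y of blue_end in the frame of bay between -0.153 and 0.153 m and x of orange_end in the frame of bay between 0.05 and 0.07 m and y of orange_end in the frame of bay between -0.153 and 0.153 m and height (world z) of bar below 0.006 m and angle between bar's own z axis and vertical below 0.06 rad and linear speed of bar below 0.01 m/s); the robot touches nothing.
It fails at once if the bar is lifted (more than 12 mm at its middle or either end) or tipped by more than 0.25 rad (height (world z) of bar above 0.012 m or height (world z) of any of blue_end, orange_end above 0.0245 m or angle between bar's own z axis and vertical above 0.25 rad).
It fails at once if a bystander is moved by more than 20 mm (distance of any of weight, jaw, pin_block, vial, screwdriver, wrench, cup from where it was at the start of the episode above 0.02 m).
It also fails if it takes over 72 s, if anything falls off the work surface, if the arm or the gripper's body presses on something with over 40 N, if the wrist force passes 120 N, or if a joint passes its speed limit or range.

ROBOT

A 7-joint arm with a two-finger parallel gripper is mounted at the origin on the work surface. World frame = base frame: x ahead of the robot, y to its left, z up, the work surface at z = 0. Lengths are in mm, angles in rad, forces in N, time in s.
With the tool pointing down it reaches from about 400 to 875 mm from the base axis. Payload 19.3 kg.
Tool frame: the origin (TCP) lies at the very end of the fingers, on their centre line; the grasp point (between the pads) lies 19 mm behind it; z points along the fingers, y is the direction in which the jaws open and shut (so a half turn about z gives the same grasp; the last joint's range is limited). The gripper opens to 85 mm and grips with 20 to 120 N. Pads are 22 mm wide; open, the fingers measure 114 mm over their backs; the gripper's body (76 mm by 85 mm) begins 54 mm behind the grasp point. The pads swing forward as they close: fully open they stand 13 mm farther back than shut.
Start: joints at [-1.303, 0.521, -0.036, 1.599, 0.021, 1.021, -0.113], TCP at [207.151, 589.663, 192.091] pointing down, gripper open.
Joint ranges: [-2.91, 2.91], [-0.3, 2.13], [-1.5, 1.42], [0.17, 2.43], [-1.26, 4.41], [0.16, 1.93], [-2.52, 2.52]. Speed limits (rad/s): [1.89, 1.89, 2.39, 2.39, 3.01, 3.01, 3.01].

INTERFACE

Orientations are given as [roll, pitch, yaw] about the fixed x, y, z axes, in that order (R = Rz(yaw) Ry(pitch) Rx(roll)).
In Python, from workcell import bot gives the robot as it stands. Calls block until the motion is done:
- bot.move_to(position, orientation): joint-space move of the TCP to a pose.
- bot.movel(position, orientation=None, v=150, max_force=None): straight line of the TCP; orientation=None keeps the orientation; v is the mean speed in mm/s. With max_force (N) it stops when the force on the tool has changed by that much, and returns True; else False.
- bot.move_j(angles): joint-space move.
- bot.move_gripper(opening): finger opening in mm; the grip force is fixed at half the most; returns when the fingers have stopped.
- bot.dwell(seconds).
- bot.inverse_kinematics(position, orientation): joint angles nearest the present ones, or None.
- bot.sense(): the state.
- bot.grab_frame(name): name is "scene" or "side" or "wrist"; returns the picture (384x512x3 uint8, red, green, blue); there is no depth.
- bot.camera_info(name): a dict with "vertical_fov" (degrees; the focal length in pixels is half the picture's height over the tangent of half this angle, whatever the lens; pixels are square), "cx", "cy" (the principal point, pixels), "camera_from_world" (4x4, takes a point from world to camera coordinates). Camera axes: x right, y down, z forward; pixel columns grow to the right and rows downward; lengths in mm; the calibration is good to about 2 mm. A picture is of the moment at which its call begins: read the wrist's pose just before it. camera_info takes no time and is no camera call; for the wrist camera it gives the pose at the moment of the call.
A pose or a line that the arm cannot do raises bot.PlanningError and nothing moves.
- bot.close_job(): hands the job in, once; it reports no verdict.
The state is a dict: "time": time; "qpos": joint angles; "dq": joint speeds; "effort": joint torques, N m; "eef_pos": TCP position; "tool_rot": TCP orientation; "ft_force": force on the tool from outside, world axes, zero at the start; "wrist_torque": the same for the moment, N m; "gripper_width": finger opening in mm.
Only numpy, scipy, OpenCV 4.12 (cv2) and the standard library are available. Lean on these libraries where they do the work, as an engineer would, in place of code of your own. Each camera call takes 0.05 s, during which the arm holds its last target. There are 200 camera calls.

## Working session

There is one attempt and no reset: what is moved stays moved. The work goes in short steps, each a Python script; the robot and the scene stay as the last script left them, time stands still between calls to the robot, and variables do not carry over. Pictures are saved under pics/ and viewed, about 8 in all and at most 12, crops included, and the job is handed in when it is done.

```bash
mkdir -p pics; ls
python3 - <<'E'
from workcell import bot
import cv2, numpy as np
s=bot.sense(); print(s['time'],s['eef_pos'],s['tool_rot'],s['gripper_width'])
a=[]
for n in ["scene","side"]:
    im=bot.grab_frame(n); cv2.imwrite(f"pics/{n}0.png",im[:,:,::-1]); 
    c=bot.camera_info(n); print(n,c['vertical_fov'],c['cx'],c['cy'],np.round(np.array(c['camera_from_world']),3).tolist())
E
```

```text
pics
0.0 [207.06563217 589.30779482 191.5167174 ] [-3.14045794e+00  1.02489183e-04  2.80378489e+00] 85.31725313460859
scene 49.3891106126551 259.27373745274025 184.83472412343784 [[0.874, 0.486, 0.013, -475.047], [0.295, -0.509, -0.809, -133.029], [-0.387, 0.71, -0.588, 1408.289], [0.0, 0.0, 0.0, 1.0]]
side 56.012886932757354 251.71225092341953 189.85851354933834 [[0.996, -0.085, 0.016, -582.329], [-0.042, -0.631, -0.775, 44.16], [0.076, 0.771, -0.632, 1088.157], [0.0, 0.0, 0.0, 1.0]]
```

View pics/scene0.png

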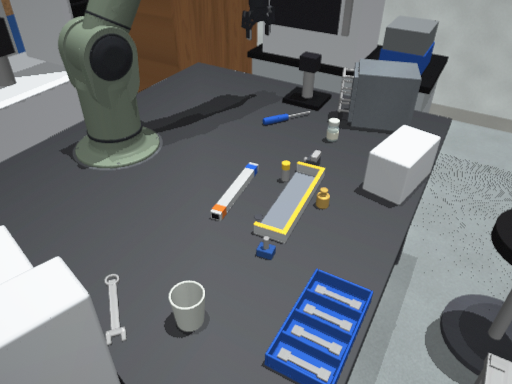

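View pics/side0.png

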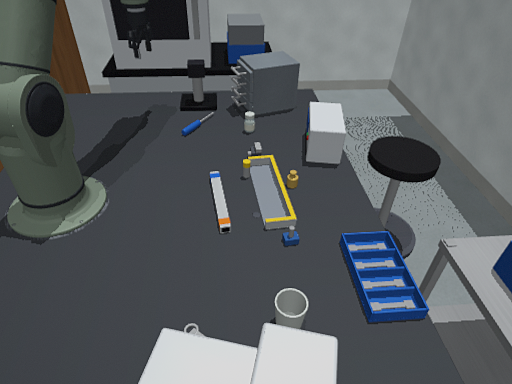

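The post is at the bay's +y side: its top is at (286,163) in scene and (246,161) in side. The bar runs from (252,168) to (219,210) in scene, blue end at +y. Next I'll take positions from masks.

```bash
cat > h.py <<'E'
from workcell import bot
import cv2, numpy as np
def cam(n):
    c=bot.camera_info(n); f=192/np.tan(np.radians(c['vertical_fov'])/2)
    return f,c['cx'],c['cy'],np.array(c['camera_from_world'])
def ray(C,p):
    f,cx,cy,T=C; R=T[:3,:3]; o=-R.T@T[:3,3]
    d=R.T@np.array([(p[0]-cx)/f,(p[1]-cy)/f,1.]); return o,d
def onz(C,p,z):
    o,d=ray(C,p); return o+d*(z-o[2])/d[2]
def tri(C1,p1,C2,p2):
    o1,d1=ray(C1,p1);o2,d2=ray(C2,p2); 
    d1/=np.linalg.norm(d1);d2/=np.linalg.norm(d2)
    s=np.linalg.lstsq(np.c_[d1,-d2],o2-o1,rcond=None)[0]
    a,b=o1+s[0]*d1,o2+s[1]*d2; return (a+b)/2,np.linalg.norm(a-b)
def proj(C,P):
    f,cx,cy,T=C; q=T[:3,:3]@np.asarray(P,float)+T[:3,3]; return np.array([cx+f*q[0]/q[2],cy+f*q[1]/q[2]])
def mask(im,col):
    h=cv2.cvtColor(im,cv2.COLOR_RGB2HSV); 
    lo,hi={'yellow':((22,150,120),(34,255,255)),'orange':((3,150,120),(16,255,255)),'blue':((105,150,90),(125,255,255))}[col]
    return cv2.inRange(h,lo,hi)
E
python3 - <<'E'
from h import *
for n in ["scene","side"]:
    im=cv2.imread(f"pics/{n}0.png")[:,:,::-1].copy(); C=cam(n)
    for c in ['yellow','orange','blue']:
        k,l,st,ce=cv2.connectedComponentsWithStats(mask(im,c))
        for i in range(1,k):
            if st[i,4]>12: print(n,c,st[i],ce[i].round(1),onz(C,ce[i],{'yellow':30}.get(c,25)).round(0))
    m=mask(im,'yellow'); k,l,st,ce=cv2.connectedComponentsWithStats(m)
    i=1+np.argmax(st[1:,4]); hull=cv2.approxPolyDP(cv2.findContours((l==i).astype(np.uint8),0,1)[0][0],2,True)[:,0]
    for p in hull: print(p,onz(C,p,30).round(0))
    x=im[110:270,170:340] if n=='side' else im[130:260,190:350]
    cv2.imwrite(f"pics/{n}z.png",cv2.resize(x,None,fx=4 ,fy=4,interpolation=2)[:,:,::-1])
a=cv2.imread("pics/scenez.png");print(a.shape)
E
```

```text
scene yellow [282 160   8  10  69] [285.5 164.9] [560. 135.  30.]
scene yellow [254 162  71  72 432] [296.4 201.5] [665. -12.  30.]
scene orange [212 205  14  13  78] [220.1 208.9] [ 501. -136.   25.]
scene blue [  7  16  17  37 234] [15.5 33.5] [-1328.   579.    25.]
scene blue [379  43  55  31 546] [407.2  57.3] [ 650. 1327.   25.]
scene blue [263 114  25  10 157] [274.9 118.4] [386. 401.  25.]
scene blue [246 164  11  10  47] [251.9 167.3] [474.  78.  25.]
scene blue [257 242  18  17 185] [265.5 251. ] [ 678. -213.   25.]
scene blue [ 265  269  108  115 5895] [319.  328.9] [ 869. -347.   25.]
[324 168] [668. 178.  30.]
[297 162] [583. 167.  30.]
[320 170] [661. 162.  30.]
[282 231] [ 683. -136.   30.]
[258 222] [ 616. -137.   30.]
[254 224] [ 611. -148.   30.]
[285 233] [ 693. -139.   30.]
side yellow [243 155  53  67 450] [275.  186.3] [658.   7.  30.]
side orange [218 218  13   8  61] [223.6 220.7] [ 494. -130.   25.]
side blue [227  39  38  24 432] [242.6  50.7] [ 641. 1290.   25.]
side blue [308 108   1  15  15] [308. 115.] [861. 477.  25.]
side blue [182 120  19  15 124] [190.5 126.8] [378. 406.  25.]
side blue [210 173  10   6  35] [214.3 175.1] [469.  84.  25.]
side blue [283 231  16  11  91] [290.2 236.6] [ 670. -203.   25.]
side blue [ 342  231   87   91 3335] [383.2 276.7] [ 872. -350.   25.]
[244 159] [571. 163.  30.]
[244 166] [569. 122.  30.]
[247 167] [578. 116.  30.]
[249 158] [589. 168.  30.]
[270 157] [662. 170.  30.]
[288 205] [684. -82.  30.]
[290 216] [ 682. -129.   30.]
[266 221] [ 612. -145.   30.]
[295 218] [ 694. -138.   30.]
[272 155] [671. 182.  30.]
[249 156] [590. 180.  30.]
(520, 640, 3)
```

Run:
```python
from h import *
s=bot.sense()
bot.move_to([500,20,420],[np.pi,0,np.pi/2])
print(bot.sense()['eef_pos'],bot.sense()['time'])
C=cam('wrist'); im=bot.grab_frame('wrist'); cv2.imwrite('pics/w1.png',im[:,:,::-1])
np.save('w1.npy',np.array([*C[:3],*C[3].ravel()]))
print(-C[3][:3,:3].T@C[3][:3,3]); print(C[3][:3,:3].round(2))
```

```text
[500.04405896  20.955053   419.65447337] 2.5167
[500.57256011  98.38126869 601.79168194]
[[ 1.    0.    0.  ]
 [ 0.   -0.95  0.31]
 [ 0.   -0.31 -0.95]]
```

View pics/w1.png

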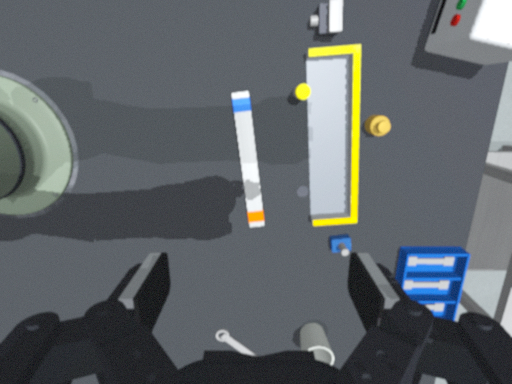

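The picture shows everything: the bay's yellow rim spans (308,45)–(360,225), the post top is at (303,92), the dark disc at (303,191), and the bar runs from (240,93) blue to (257,226) orange. I'll compute the poses from this view.

```bash
cat >> h.py <<'E'
def barpose(im,C,z=25,ret=False):
    """bar top quad by orange/blue band centres and brightness"""
    o=mask(im,'orange'); 
    res={}
    k,l,st,ce=cv2.connectedComponentsWithStats(o); i=1+np.argmax(st[1:,4]); po=onz(C,ce[i],z)
    b=mask(im,'blue'); k,l,st,ce=cv2.connectedComponentsWithStats(b)
    best=None
    for i in range(1,k):
        if st[i,4]<25: continue
        q=onz(C,ce[i],z); d=np.linalg.norm(q-po)
        if best is None or abs(d-225)<abs(best[1]-225): best=(q,d)
    return po,best[0],best[1]
E
python3 - <<'E'
from h import *
a=np.load('w1.npy'); C=(a[0],a[1],a[2],a[3:].reshape(4,4))
im=cv2.imread('pics/w1.png')[:,:,::-1].copy()
print('bar',[np.round(x,1) for x in barpose(im,C)])
m=mask(im,'yellow'); k,l,st,ce=cv2.connectedComponentsWithStats(m)
for i in range(1,k):
    if st[i,4]>20: print(st[i],ce[i],onz(C,ce[i],60).round(1))
i=1+np.argmax(st[1:,4]); ct=cv2.findContours((l==i).astype(np.uint8),0,1)[0][0]
for p in cv2.approxPolyDP(ct,2.5,True)[:,0]: print(p,onz(C,p,30).round(1))
# bar contour
h=cv2.cvtColor(im,cv2.COLOR_RGB2HSV); 
r=im[80:240,225:275]; g=((r.max(2)>105)).astype(np.uint8)
k,l,st,ce=cv2.connectedComponentsWithStats(g); i=1+np.argmax(st[1:,4]);print(st[i])
ct=cv2.findContours((l==i).astype(np.uint8),0,1)[0][0]
for p in cv2.boxPoints(cv2.minAreaRect(ct)): print('barbox',(p+[225,80]).round(1),onz(C,p+[225,80],25).round(1))
# dark-disc & height checks: bands triangulated with scene/side
for n,pp in [('scene',dict(o=(220.1,208.9),b=(251.9,167.3),post=(285.5,163))),('side',dict(o=(223.6,220.7),b=(214.3,175.1)))]:
    c2=cam(n)
    for kx,p in pp.items():
        q={'post':(303,92)}.get(kx)
        if q is None:
            mm=mask(im,'orange' if kx=='o' else 'blue'); mm[:,:225]=0;mm[:,275:]=0
            M=cv2.moments(mm); q=(M['m10']/M['m00'],M['m01']/M['m00'])
        t=tri(c2,p,C,q); print(n,kx,t[0].round(1),round(t[1],1))
E
```

```text
bar [array([ 509.4, -129.3,   25. ]), array([469.5,  79. ,  25. ]), np.float64(212.0)]
[ 309   45   52  181 1831] [347.64554888 128.48935008] [654.2  43.1  60. ]
[295  84  15  16 181] [302.         91.4198895] [572.9 103.5  60. ]
[367 116  11  10  28] [371.14285714 120.32142857] [693.1  56.9  60. ]
[369 121  12  13  66] [375.09090909 128.04545455] [701.3  43.9  60. ]
[355  45] [662.6 177.9  30. ]
[309  49] [585.7 171.7  30. ]
[309  55] [586.2 162.4  30. ]
[353  53] [660.4 165.6  30. ]
[351 216] [ 684.7 -130.8   30. ]
[314 220] [ 611.7 -139.5   30. ]
[313 225] [ 610.3 -150.3   30. ]
[356 222] [ 695.9 -143.7   30. ]
[360  49] [671.7 171.8  30. ]
[   0    0   50  160 4021]
barbox [225.  80.] [442.  122.7  25. ]
barbox [274.  80.] [527.8 122.8  25. ]
barbox [274. 239.] [ 532.9 -183.8   25. ]
barbox [225. 239.] [ 432.2 -183.9   25. ]
scene o [ 496.8 -132.9   21.8] 2.6
scene b [471.1  79.9  23.3] 3.8
scene post [574.3 102.4  59.9] 0.8
side o [ 494.9 -131.7   26.5] 1.6
side b [469.6  79.2  28.7] 0.2
```

```bash
cat >> h.py <<'E'
YB=0.078; O=np.array([598.,11.]); RB=np.array([[np.cos(YB),-np.sin(YB)],[np.sin(YB),np.cos(YB)]])
def W(p): return O+RB@np.asarray(p,float)
def B(p): return RB.T@(np.asarray(p,float)[:2]-O)
def barpose(im,C,z=25,D=212):
    cs={}
    for c in ('orange','blue'):
        k,l,st,ce=cv2.connectedComponentsWithStats(mask(im,c)); cs[c]=[onz(C,ce[i],z)[:2] for i in range(1,k) if st[i,4]>25]
    o,b=min(((o,b) for o in cs['orange'] for b in cs['blue']),key=lambda q:abs(np.linalg.norm(q[0]-q[1])-D))
    d=b-o; th=np.arctan2(d@RB[:,0],d@RB[:,1])   # slant in bay frame, + = blue end deeper
    return B((o+b)/2),th,np.linalg.norm(d)
def report(c,th,L):
    u=np.array([np.sin(th),np.cos(th)]); print('bar c',c.round(1),'th',round(th,3),'L',round(L,1),'blue',(c+130*u).round(1),'orange',(c-130*u).round(1)); return u
def look(name=None,cams=('scene','side'),show=None):
    for n in cams:
        C=cam(n); im=bot.grab_frame(n)
        if name: cv2.imwrite(f'pics/{name}_{n}.png',im[:,:,::-1])
        try: print(n,end=' '); report(*barpose(im,C))
        except Exception as e: print(n,e)
    print('t',bot.sense()['time'])
def go(p,z,yaw,v=150,mf=None):   # bay-frame position and yaw
    w=W(p); r=bot.movel([w[0],w[1],z],[np.pi,0,yaw+YB],v,mf); return r
E
python3 - <<'E'
from h import *
a=np.load('w1.npy'); C=(a[0],a[1],a[2],a[3:].reshape(4,4))
im=cv2.imread('pics/w1.png')[:,:,::-1].copy()
report(*barpose(im,C)); print('post',B([573.5,103]))
for n in('scene','side'):
    report(*barpose(cv2.imread(f'pics/{n}0.png')[:,:,::-1].copy(),cam(n)))
for p in [(-28,-51),(-110,110),(-110,-170),(40,0),(-100,-60)]:
    for y in (0,np.pi,np.pi/2,-np.pi/2,-.3,np.pi-.3,np.pi/2-.3):
        w=W(p); q=bot.inverse_kinematics([w[0],w[1],6],[np.pi,0,y+YB]); print(p,round(y,2),None if q is None else np.round(q,2)[[1,3,5,6]])
E
```

```text
Traceback (most recent call last):
  File "h.py", line 41, in barpose
    o,b=min(((o,b) for o in cs['orange'] for b in cs['blue']),key=lambda q:abs(np.linalg.norm(q[0]-q[1])-D))
        ~~~^^^^^^^^^^^^^^^^^^^^^^^^^^^^^^^^^^^^^^^^^^^^^^^^^^^^^^^^^^^^^^^^^^^^^^^^^^^^^^^^^^^^^^^^^^^^^^^^^
ValueError: min() iterable argument is empty
```

```bash
sed -i "s/((3,150,120),(16,255,255))/((3,130,100),(21,255,255))/" h.py
python3 - <<'E'
from h import *
a=np.load('w1.npy'); C=(a[0],a[1],a[2],a[3:].reshape(4,4))
im=cv2.imread('pics/w1.png')[:,:,::-1].copy()
for c in('orange','blue'):
    k,l,st,ce=cv2.connectedComponentsWithStats(mask(im,c)); print(c,[(st[i].tolist(),ce[i].round(1)) for i in range(1,k) if st[i,4]>8])
print(im[210:224:4,257], cv2.cvtColor(im,cv2.COLOR_RGB2HSV)[210:224:4,257])
report(*barpose(im,C)); print('post',B([573.5,103]))
for n in('scene','side'):
    report(*barpose(cv2.imread(f'pics/{n}0.png')[:,:,::-1].copy(),cam(n)))
for p in [(-28,-51),(-110,110),(-110,-170),(40,0),(-100,-60)]:
    for y in (0,np.pi,np.pi/2,-np.pi/2,-.3,np.pi-.3,np.pi/2-.3):
        w=W(p); q=bot.inverse_kinematics([w[0],w[1],6],[np.pi,0,y+YB]); print(p,round(y,2),None if q is None else np.round(q,2)[[1,3,5,6]])
E
```

```text
orange [([367, 119, 4, 6, 9], array([368.4, 121.8])), ([365, 125, 5, 6, 14], array([367. , 127.3])), ([247, 211, 18, 11, 152], array([255.3, 216. ]))]
blue [([232, 99, 19, 12, 140], array([241.1, 106. ])), ([330, 235, 21, 17, 223], array([339.2, 241.9])), ([395, 247, 75, 75, 3018], array([434.1, 276.8]))]
[[253 226 213]
 [255 175   0]
 [255 175   0]
 [247 229 223]] [[ 10  40 253]
 [ 21 255 255]
 [ 21 255 255]
 [  8  25 247]]
bar c [-118.5  -28.9] th -0.04 L 213.5 blue [-123.7  101. ] orange [-113.4 -158.8]
post [-17.25678303  93.6293407 ]
bar c [-113.7  -30.8] th -0.042 L 215.4 blue [-119.3   99.1] orange [-108.2 -160.7]
bar c [-118.5  -24.7] th -0.038 L 215.8 blue [-123.3  105.2] orange [-113.6 -154.6]
(-28, -51) 0 [ 0.81  1.88  0.67 -0.9 ]
(-28, -51) 3.14 [0.72 1.87 0.58 1.85]
(-28, -51) 1.57 [0.75 1.88 0.62 0.49]
(-28, -51) -1.57 [ 0.94  1.89  0.83 -2.23]
(-28, -51) -0.3 [ 0.84  1.88  0.71 -1.12]
(-28, -51) 2.84 [0.73 1.87 0.59 1.62]
(-28, -51) 1.27 [0.76 1.88 0.62 0.22]
(-110, 110) 0 [ 0.69  2.09  0.52 -1.2 ]
(-110, 110) 3.14 [0.64 2.08 0.45 1.59]
(-110, 110) 1.57 [0.67 2.09 0.49
[... 303 characters left out ...]
 -170) -1.57 [ 0.85  2.01  0.72 -1.97]
(-110, -170) -0.3 [ 0.8   2.01  0.66 -0.78]
(-110, -170) 2.84 [0.68 1.99 0.52 1.9 ]
(-110, -170) 1.27 [0.74 2.   0.58 0.61]
(40, 0) 0 [ 0.88  1.71  0.78 -1.04]
(40, 0) 3.14 [0.79 1.69 0.68 1.74]
(40, 0) 1.57 [0.83 1.7  0.72 0.37]
(40, 0) -1.57 [ 1.03  1.72  0.95 -2.37]
(40, 0) -0.3 [ 0.92  1.71  0.81 -1.27]
(40, 0) 2.84 [0.8  1.7  0.69 1.51]
(40, 0) 1.27 [0.84 1.7  0.72 0.09]
(-100, -60) 0 [ 0.74  2.06  0.58 -0.76]
(-100, -60) 3.14 [0.65 2.05 0.47 1.92]
(-100, -60) 1.57 [0.69 2.06 0.52 0.64]
(-100, -60) -1.57 [ 0.83  2.07  0.69 -2.14]
(-100, -60) -0.3 [ 0.75  2.06  0.59 -1.04]
(-100, -60) 2.84 [0.66 2.05 0.48 1.69]
(-100, -60) 1.27 [0.7  2.06 0.53 0.36]
```

The three views agree to within about 5 mm: bar centre at bay (-118,-28), slant -0.04. Next I shift the bar toward -y, then turn it by pushing near its blue end.

Run:
```python
from h import *
pi=np.pi
bot.move_gripper(0)
f=lambda y:-118+(y+28)*np.tan(-.04)
w=W((f(140),140)); bot.move_to([*w,70],[pi,0,pi/2+YB])
go((f(140),140),8,pi/2)
print('hit',go((f(76),76),8,pi/2,80), bot.sense()['ft_force'].round(1) if hasattr(bot.sense()['ft_force'],'round') else bot.sense()['ft_force'])
go((f(86),86),8,pi/2); go((f(86),86),60,pi/2)
go((-175,42),60,pi/2); go((-175,42),8,pi/2)
go((-98,42),8,pi/2,80); print(bot.sense()['ft_force'])
go((-120,42),8,pi/2);go((-180,0),150,pi/2,250)
look('s1')
w=W((-110,-20)); bot.move_to([*w,380],[pi,0,pi/2]);bot.dwell(.2)
look('s1',('wrist',)); print(bot.sense()['eef_pos'])
```

```text
hit False [ 0.1 -0.1 -0.7]
[-0.36436982  0.64728049  0.2963895 ]
scene bar c [-113.5  -30.9] th -0.04 L 215.2 blue [-118.8   99. ] orange [-108.3 -160.8]
side bar c [-118.5  -24.7] th -0.038 L 215.8 blue [-123.3  105.2] orange [-113.6 -154.6]
t 10.4083
wrist bar c [ 77.5 -89.8] th -2.928 L 237.7 blue [  50.  -216.9] orange [105.   37.2]
t 11.6083
[489.60574495 -17.50922447 379.29694353]
```

View pics/s1_wrist.png

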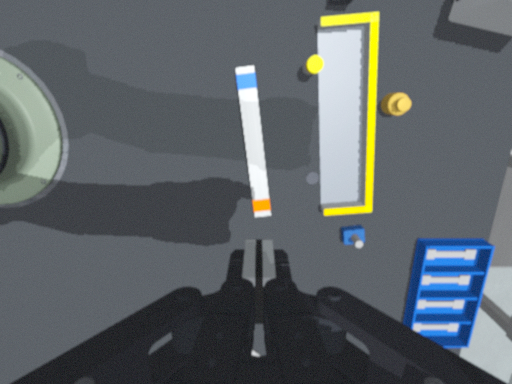

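The bar has not moved: it still runs (246,68)–(262,215), and both pushes met no force. I need to find out how low the fingers really went.

Run:
```python
from h import *
pi=np.pi
C=cam('wrist'); s=bot.sense(); e=np.array(s['eef_pos']); print(e,s['gripper_width'])
for dz in(0,13,20,40): print(dz,proj(C,e+[0,0,dz]))
print(B(e))
# go down clear of the bar, on the free bench on robot side
w=W((-175,42)); bot.move_to([*w,60],[pi,0,pi/2+YB])
r=go((-175,42),8,pi/2); s=bot.sense(); print(r,s['eef_pos'],B(s['eef_pos']),s['tool_rot'],s['ft_force'],s['time'])
for n in('side','scene'):
    im=bot.grab_frame(n); C=cam(n); print(n,proj(C,s['eef_pos'])); cv2.imwrite(f'pics/dn_{n}.png',im[:,:,::-1])
im=cv2.imread('pics/dn_side.png')[90:250,140:320]
im2=cv2.imread('pics/dn_scene.png')[90:250,160:340]
cv2.imwrite('pics/dn.png',cv2.resize(np.hstack([im,im2]),None,fx=2.2,fy=2.2,interpolation=2))
```

```text
[489.60574495 -17.50922447 379.29694353] 0.048636415335886175
0 [257.46373684 222.40302695]
13 [257.38618227 230.9564082 ]
20 [257.33996135 236.05404721]
40 [257.1865803  252.97022103]
[-110.28615221  -19.97636199]
False [420.75528214  39.03423517   8.60042929] [-174.521359     41.76007188] [ 3.14111911e+00 -1.93507698e-04  1.64813459e+00] [-0.016369   -0.3470271   0.24958758] 13.3667
side [199.25484822 188.37418473]
scene [230.18343084 173.10476875]
```

View pics/dn.png

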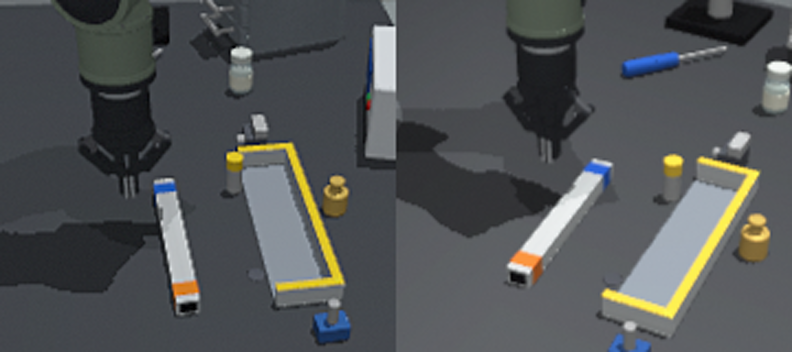

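The picture shows the real fingertips about 10 px higher than the projected TCP in both views: (199,179) against (199,188), and (228,162) against (230,173). The fingers therefore end well short of the stated TCP. I'll measure by how much, then check it by descending to the bench with a force guard.

Run:
```python
from h import *
pi=np.pi
e=np.array(bot.sense()['eef_pos'])
t=tri(cam('side'),(199,179),cam('scene'),(228,162)); print('tip',t[0].round(1),round(t[1],1),'tcp',e.round(1))
r=go((-175,42),-30,pi/2,25,6); s=bot.sense(); print(r,s['eef_pos'][2],s['ft_force'],s['time'])
go((-175,42),float(s['eef_pos'][2])+8,pi/2,60); s=bot.sense(); print(s['eef_pos'],s['ft_force'])
```

```text
tip [424.1  24.2  57.7] 0.7 tcp [421.   39.3   8.9]
False -29.89810697678841 [0.14912402 0.47991965 0.58771589] 15.1333
[420.5235013   39.39993098 -21.67989365] [-0.18946892 -0.58645854 -0.39332361]
```

Run:
```python
from h import *
pi=np.pi
r=go((-175,42),-65,pi/2,30,6); s=bot.sense(); print(r,s['eef_pos'],s['tool_rot'],s['ft_force'],s['gripper_width'],s['time'])
for n in('side','scene'):
    im=bot.grab_frame(n); C=cam(n); print(n,proj(C,s['eef_pos'])); cv2.imwrite(f'pics/dm_{n}.png',im[:,:,::-1])
im=cv2.imread('pics/dm_side.png')[140:220,160:250]
im2=cv2.imread('pics/dm_scene.png')[120:200,190:280]
cv2.imwrite('pics/dm.png',cv2.resize(np.hstack([im,im2]),None,fx=4.4,fy=4.4,interpolation=2))
```

```text
True [420.30154051  39.26998352 -39.20792966] [ 3.14126734e+00 -9.06110737e-04  1.64831305e+00] [-2.63798039  0.67400698 19.75071203] -0.03158334084965138 16.1583
side [200.2328869  199.75192713]
scene [230.53362612 185.72819957]
```

View pics/dm.png

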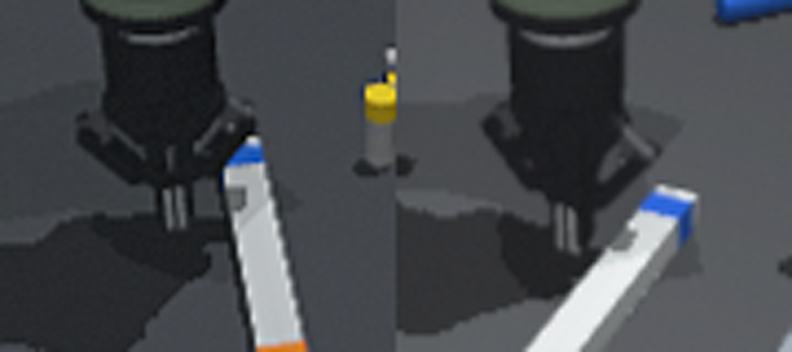

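Run:
```python
from h import *
pi=np.pi
C1,C2=cam('side'),cam('scene'); a,b=(199.8,192.3),(229,177.3)
print(onz(C1,a,0).round(1),onz(C2,b,0).round(1),tri(C1,a,C2,b))
e=bot.sense()['eef_pos']
go((-175,42),0,pi/2,100)
look()
# retest farther from the bar, jaws along bay y
go((-190,0),0,pi,100)
r=go((-190,0),-60,pi,30,5); s=bot.sense(); print(r,s['eef_pos'],s['ft_force'],s['time'])
go((-190,0),-15,pi,100)
```

```text
[422.1  29.8   0. ] [422.8  28.7   0. ] (array([422.03503431,  30.01904037,  -0.6376046 ]), np.float64(0.6971040248592948))
scene bar c [-113.2  -31.2] th -0.038 L 214.7 blue [-118.1   98.8] orange [-108.3 -161.1]
side bar c [-118.4  -24.6] th -0.037 L 216.1 blue [-123.1  105.3] orange [-113.6 -154.5]
t 16.9Traceback (most recent call last):
  File "<stdin>", line 10, in <module>
  File "h.py", line 54, in go
    w=W(p); r=bot.movel([w[0],w[1],z],[np.pi,0,yaw+YB],v,mf); return r
              ~~~~~~~~~^^^^^^^^^^^^^^^^^^^^^^^^^^^^^^^^^^^^^
workcell.PlanningError: the arm cannot follow that straight line within its joint ranges
```

The bench test puts the tips on the bench (z≈-0.6 by both views) at a reported TCP of z=-39, with no sideways offset. So the tips sit about 38.5 mm above the reported TCP. I'll correct for that and redo the pushes.

```bash
cat >> h.py <<'E'
ZT=-38.5   # reported TCP z when the shut finger tips touch the bench
E
python3 - <<'E'
from h import *
pi=np.pi; lo=ZT+8; hi=ZT+60
f=lambda y:-118+(y+28)*np.tan(-.04)
go((-175,42),hi,pi/2,200);go((f(140),140),hi,pi/2,200)
print(go((f(140),140),lo,pi/2,150,8))
go((f(76),76),lo,pi/2,60); print(bot.sense()['ft_force'])
go((f(88),88),lo,pi/2); go((f(88),88),hi,pi/2,200)
go((-175,42),hi,pi/2,200); go((-175,42),lo,pi/2,150)
go((-98,42),lo,pi/2,60); print(bot.sense()['ft_force'])
go((-115,42),lo,pi/2);go((-115,42),hi,pi/2,200); go((-190,0),150,pi/2,300)
look('s2')
E
```

```text
False
[-0.18777482  0.52756507 -0.04047592]
[-0.74714847 -0.37307312 -0.51876294]
scene bar c [-90.3 -75.1] th 0.291 L 213.8 blue [-52.9  49.5] orange [-127.6 -199.6]
side bar c [-96.4 -65.6] th 0.285 L 216.1 blue [-59.9  59.2] orange [-132.9 -190.4]
t 27.2833
```

Run:
```python
from h import *
pi=np.pi; c=np.array([-95.7,-71]); th=.288
n=np.array([np.cos(th),-np.sin(th)]); yaw=pi-th; z=ZT-13+10
p0=c-n*51; w=W(p0); bot.move_to([*w,40],[pi,0,yaw+YB]); bot.move_gripper(85)
print(go(p0,z,yaw,120,8))
p1=c+n*(65-26); go(p1,z,yaw,60); s=bot.sense(); print(s['ft_force'],B(s['eef_pos']),p1,s['eef_pos'][2]-z)
go(p1-n*15,z,yaw); go(p1-n*15,40,yaw,250); go(p1-n*70,60,yaw,250)
look('s3')
```

```text
False
[-0.50534744  0.35850695 -0.5815631 ] [-58.19954092 -82.10121787] [-58.30625934 -82.0773715 ] 0.048552040846118416
scene bar c [-25.6 -93.3] th 0.286 L 214.9 blue [11.  31.4] orange [ -62.2 -218.1]
side bar c [-31.4 -84.8] th 0.284 L 216.5 blue [ 5. 40.] orange [ -67.8 -209.6]
t 32.9833
```

The post clearance is about 10 mm. Now I slide the bar in along its axis from the orange end.

Run:
```python
from h import *
pi=np.pi; c=np.array([-31,-90.]); th=.285; z=ZT+9
u=np.array([np.sin(th),np.cos(th)]); n=np.array([u[1],-u[0]]); yaw=pi/2-th
p0=c-u*170; w=W(p0); bot.move_to([*w,40],[pi,0,yaw+YB]); bot.move_gripper(0)
print(go(p0,z,yaw,150,8))
p1=c+u*(100-141); print('stop',go(p1,z,yaw,60,25)); s=bot.sense(); print(s['ft_force'],B(s['eef_pos']),p1)
go(p1-u*12,z,yaw); go(p1-u*12,40,yaw,250); go(p1-u*12-n*90,50,yaw,250)
look('s4')
```

```text
False
stop False
[ 0.5318137   0.10705577 -0.0687115 ] [ -42.56472619 -129.41039195] [ -42.5274555  -129.34612776]
scene bar c [ 0.7 -1.3] th 0.277 L 215.5 blue [ 36.3 123.7] orange [ -34.8 -126.4]
side bar c [-3.7  8. ] th 0.287 L 216.0 blue [ 33.  132.7] orange [ -40.5 -116.7]
t 38.8417
```

Run:
```python
from h import *
pi=np.pi; z=ZT+9
go((-95,-88),40,pi/2,200); print(go((-95,-88),z,pi/2,150,8))
print('stop',go((-8,-88),z,pi/2,60,30)); s=bot.sense(); print(s['ft_force'],B(s['eef_pos']))
go((-28,-88),z,pi/2,120); go((-60,-88),40,pi/2,250)
look('s5')
```

```text
False
stop False
[ 0.34546624 -0.08134016  0.24354471] [ -8.07851485 -87.99189027]
scene bar c [20.8 10.5] th -0.028 L 214.8 blue [ 17.1 140.4] orange [  24.5 -119.5]
side bar c [  86.6 -106.9] th -2.871 L 233.5 blue [  51.8 -232.1] orange [121.4  18.4]
t 42.3667
```

Run:
```python
from h import *
pi=np.pi; z=ZT-13+10
w=W((-60,0)); bot.move_to([*w,40],[pi,0,pi+YB]); bot.move_gripper(85)
print(go((-60,0),z,pi,120,8))
print('stop',go((36,0),z,pi,60,20)); s=bot.sense(); print(s['ft_force'],B(s['eef_pos']))
go((15,0),z,pi,120); go((-20,0),40,pi,250)
w=W((-110,-20)); bot.move_to([*w,340],[pi,0,pi/2]);bot.dwell(.2)
look('s6',('scene','side','wrist'))
```

```text
False
stop True
[-0.0019445   0.06813422 -0.08679358] [3.18666714e+01 2.69329590e-03]
scene bar c [56.1 12.2] th -0.008 L 215.9 blue [ 55.  142.2] orange [  57.2 -117.8]
side bar c [58.7 15.1] th -0.008 L 216.6 blue [ 57.7 145.1] orange [  59.7 -114.9]
wrist bar c [49.7 12.1] th -0.068 L 216.0 blue [ 40.9 141.8] orange [  58.4 -117.6]
t 49.075
```

View pics/s6_wrist.png

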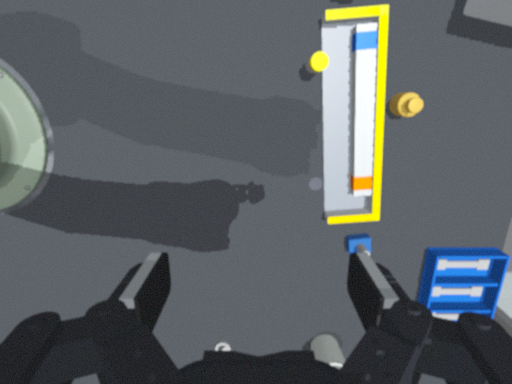

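The picture shows the bar along the back fence, with its right edge at about column 377 (top) and 372 (bottom), next to the yellow inner edge. Both ends are inside the cheeks. I'll check the gaps numerically.

Run:
```python
from h import *
im=cv2.imread('pics/s6_wrist.png')[:,:,::-1].copy(); C=cam('wrist')
hsv=cv2.cvtColor(im,cv2.COLOR_RGB2HSV); y=mask(im,'yellow')
for r in (40,55,80,120,160,175,188):
    ye=next(c for c in range(345,400) if y[r,c] and y[r,c+1])
    print(r,ye, 'fence',B(onz(C,(ye,r),30)).round(1), im[r,348:ye+2].max(1).tolist())
```

```text
40 379 fence [ 75.6 118. ] [227, 192, 160, 144, 129, 124, 126, 168, 225, 255, 255, 255, 255, 255, 255, 255, 255, 255, 255, 255, 255, 255, 255, 255, 255, 255, 255, 255, 222, 163, 211, 253, 255]
55 378 fence [75.  98.2] [224, 190, 158, 145, 128, 118, 122, 160, 214, 251, 255, 255, 255, 255, 255, 255, 255, 255, 255, 255, 255, 255, 255, 255, 255, 255, 255, 231, 180, 185, 236, 255]
80 377 fence [74.9 63.9] [218, 186, 157, 141, 121, 120, 126, 195, 243, 255, 255, 255, 255, 255, 255, 255, 255, 255, 255, 255, 255, 255, 255, 255, 255, 255, 247, 207, 191, 236, 255]
120 376 fence [75.6  5.5] [204, 178, 152, 133, 119, 123, 172, 224, 249, 255, 255, 255, 255, 255, 255, 255, 255, 255, 255, 255, 255, 255, 255, 255, 246, 217, 171, 207, 253, 255]
160 374 fence [ 74.8 -57.5] [180, 152, 139, 125, 118, 132, 197, 241, 252, 252, 251, 251, 251, 250, 250, 250, 250, 250, 251, 253, 252, 250, 250, 246, 226, 202, 237, 255]
175 374 fence [ 75.7 -82.6] [156, 139, 134, 130, 129, 152, 203, 233, 243, 243, 244, 244, 244, 245, 245, 246, 248, 247, 247, 248, 247, 245, 248, 236, 199, 212, 254, 255]
188 373 fence [  74.8 -104.8] [175, 150, 125, 122, 145, 207, 255, 255, 255, 255, 255, 255, 255, 255, 255, 255, 255, 255, 255, 255, 255, 255, 254, 221, 202, 238, 255]
```

Run:
```python
from workcell import bot
print(bot.sense()['time'],bot.sense()['ft_force']); bot.close_job()
```

```text
49.075 [0.37788228 0.08286433 0.04478719]
the job is handed in; nothing more can be done
```

The bar is lying along the back fence with both ends inside the bay, and I handed the job in at 49.1 s. No verdict was reported.

**What I did:** I only pushed the bar with the fingers.
1. I moved it along its axis and turned it to a slant of about 0.285 rad.
2. I pushed it sideways with two fingers until it lined up with the gap behind the post.
3. I slid the blue end in. At that point the blue end was about 33 mm inside the mouth and the orange end about 40 mm outside.
4. I swung the orange end in and pushed the bar against the fence until a 20 N force stop.

**Last checks:**
- **Gap to the fence:** in the wrist picture, the fence edge measures 75–76 mm deep along its length. The bar sits 1–2 pixels (about 2–4 mm) from it all along.
- **Bar ends:** the scene and side views put the ends at x ≈ 55–60 mm and y ≈ +142 to +145 (blue) and -115 to -118 mm (orange).
- **Robot:** it was clear of everything and the tool force was near zero.
- **Bystanders:** those I could see in the last wrist picture looked undisturbed, but I did not measure them.

**What failed or disagreed:**
- **Finger height:** my first two pushes passed over the bar. The fingertips are about 38.5 mm higher than the reported TCP. I confirmed this by pressing lightly on the bench (about 20 N) and from two views, then corrected for it.
- **Band reading:** the last wrist-camera colour-band reading gave x ≈ 41 mm at the blue end. It disagreed with the other two cameras and with the edge check in the same picture, so I took it as a colour-mask error.
- **Camera spread:** scene and side readings differed by up to about 10 mm before I corrected them to the wrist view.

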